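# Turn over the top board of a sample book

### The job

The ring-bound book of board samples lies open on the bench. With your fingertips, push the top board of its left-hand pile (left as the robot sees it) up from underneath by its overhanging free edge, over the spine, and press it down until it lies flat on the right-hand pile. Do it gently, without throwing it over, do not touch its dark front face or pinch the board, leave the things around the book alone, and then let go of everything.

Things in the scene. Friction and masses are not known exactly. Their poses are not given: they have to be found in the camera images.
- leaf (a joint): Angle of the top board, rad: 0 = flat on the left pile, 1.57 = upright, 3.14 = flat on the right pile (a stop at both ends). Starts between 0 and 0.4. Stiff hinge: the board stays where it is left; turning it takes 1 to 4 N at its free edge. Grey board, 5 mm thick, 150 mm wide along the spine, free edge 110 mm from the hinge axis, overhanging the left pile by 35 mm with free space below.
- hinge (a point): Middle of the hinge axis, half-way along the spine, 56 mm above the bench; fixed to the book. x points level from the left pile to the right pile (towards the robot's right), y along the spine away from the robot, z up. At joint value q the board's mid-plane runs from here along (-cos q, 0, sin q).
- edge (a point): Middle of the board's free edge, at half its thickness; moves with the board, 110 mm from the hinge. Its axes agree with the hinge's when the board lies at 0: x then points from the free edge to the spine, z out of the dark face.
- face (a point): The dark wood decor sheet, 84 x 140 x 1.5 mm, stuck on the upper side of the board (the side that is up at joint 0, and ends face down), its border 5 mm inside the free edge and side edges. Not to be touched. This point is the middle of its outer surface, 63 mm from the hinge axis and 4 mm above the mid-plane; axes as those of the edge.
- book: Sample book, fixed to the bench, open, spine pointing away from the robot: black cover 154 x 150 x 8 mm, two piles of boards (left 53 mm high, right 51 mm) reaching from 13 to 75 mm either side of the spine, 150 mm wide, and four steel ring hoops rising 12 mm above the hinge axis. Origin: on the bench under the middle of the spine; x from left to right pile; yaw within 0.4 rad of -1.57.
- tape: Bystander: roll of tape standing on its flat side, 90 mm across, 45 mm high; origin at the centre of its underside.
- glue: Bystander: plastic bottle, 48 mm across, 130 mm high; origin at the centre of its underside.
- carton: Bystander: small carton 60 x 90 x 50 mm high; origin at the centre of its underside.

How it is judged:
By the outcome, as a careful person would: the job done as asked, in the order asked, and still so for the second after the job is handed in, with the robot touching nothing.
It also fails if it takes over 51 s, if anything falls off the work surface, if the arm or the gripper's body presses on something with over 40 N, if the wrist force passes 120 N, or if a joint passes its speed limit or range.

### The arm

A 6-joint arm with a two-finger parallel gripper is mounted at the origin on the work surface. World frame = base frame: x ahead of the robot, y to its left, z up, the work surface at z = 0. Lengths are in mm, angles in rad, forces in N, time in s.
With the tool pointing down it reaches from about 300 to 775 mm from the base axis. Payload 14.6 kg.
Tool frame: the origin (TCP) lies between the finger pads; the fingertips stand 8 mm ahead of it and the grasp point (between the pads) lies 11 mm behind it; x points along the fingers, y is the direction in which the jaws open and shut, and the axes are right-handed (so a half turn about x gives the same grasp; the last joint's range is limited). The gripper opens to 94 mm and grips with 3 to 60 N. Pads are 16 mm wide; open, the fingers measure 119 mm over their backs; the gripper's body (75 mm by 177 mm) begins 78 mm behind the grasp point.
Start: joints at [1.161, 0.3, 1.521, -0, 1.321, -0.067], TCP at [184.866, 517.99, 213.446] pointing down, gripper open.
Joint ranges: [-3.03, 3.03], [-0.79, 2.21], [0.23, 2.52], [-1.04, 4.18], [0, 3.07], [-2.55, 2.55]. Speed limits (rad/s): [2.22, 2.22, 2.57, 3.14, 3.14, 3.14].

### API

Orientations are given as [roll, pitch, yaw] about the fixed x, y, z axes, in that order (R = Rz(yaw) Ry(pitch) Rx(roll)).
In Python, from cell import telemetry, camera, calibration, order gives the robot as it stands.
- The arm moves only by the shell command python3 -m handwheel 'ROWS' [FORCE]. ROWS is JSON, a list of rows, each a list of 7 numbers: the turn, a rotation vector about the tool's x, y, z as a fraction of full scale, then the shift along the tool's x, y, z as a fraction of full scale, then the opening, from 0 (shut) to 1 (fully open). A call has 1 to 12 rows; each row is the pose to reach, as a shift and turn from the pose measured when the call began, along the tool's axes at that moment, turning the shorter way round; what a row does not reach only later rows make up. Full scale, the value 1, is 300 mm for a shift and pi rad for a turn. A row lasts 1/8 s, in which the tool goes at most 62.5 mm and 10.7 degrees, less where a joint would pass 70% of its speed; a pose out of reach is approached as far as the arm can. A call with a number of a shift or a turn outside -1 to 1 is refused whole. A call with a gripper value outside its range is refused whole. The fingers move at their own pace and stop on an object; FORCE is the grip in N (left out, the last holds). Time passes only in rows, so rows that repeat a pose let the fingers close. It gives the time, the measured TCP pose, the force and the opening at its end, in the units of the state.
- telemetry.read_state(): the state, without advancing time (a new reading comes with each control period).
- camera(name): name is "side" or "top"; returns the picture (384x512x3 uint8, red, green, blue); there is no depth.
- calibration(name): a dict with "fov_y" (degrees; the focal length in pixels is half the picture's height over the tangent of half this angle, whatever the lens; pixels are square), "cx", "cy" (the principal point, pixels), "k1" (the pictures are not rectified: a ray, as slopes to the right and down, at radius r is drawn at 1 + k1 r^2 times it, then the intrinsics apply), "position" and "attitude" of the camera in the world. Camera axes: x right, y down, z forward; pixel columns grow to the right and rows downward; lengths in mm; the calibration is good to about 2 mm. A picture is of the moment at which its call begins. calibration takes no time and is no camera call.
- order.sign_off(): hands the job in, once; it reports no verdict.
The state is a dict: "clock": time; "joints": joint angles; "qd": joint speeds; "effort": joint torques, N m; "eef_pos": TCP position; "eef_rot": TCP orientation; "wrist_force": force on the tool from outside, world axes, zero at the start; "moment": the same for the moment, N m; "finger_gap": finger opening in mm.
Only numpy, scipy, OpenCV 4.12 (cv2) and the standard library are available. Lean on these libraries where they do the work, as an engineer would, in place of code of your own. Each camera call takes 0.05 s, during which the arm holds its last target.

## Working session

There is one attempt and no reset: what is moved stays moved. The work goes in short steps, Python scripts to look and compute and a shell command to move; the robot and the scene stay as the last step left them, time stands still between calls to the robot, and variables do not carry over. Pictures are saved under pics/ and viewed, and the job is handed in when it is done.

```bash
ls; mkdir -p pics; python3 - <<'E'
from cell import telemetry, camera, calibration, order
import cv2
print(telemetry.read_state())
for n in("side","top"):
    print(n,calibration(n)); im=camera(n); cv2.imwrite(f"pics/{n}0.png",im[:,:,::-1])
E
```

```text
pics
{'clock': 0.0, 'joints': array([ 1.16138424e+00,  3.00463318e-01,  1.52162197e+00,  1.41991460e-05,
        1.32072224e+00, -6.66020251e-02]), 'qd': array([-0.00012704, -0.00120474,  0.00038187,  0.00090419,  0.00148141,
        0.00148644]), 'effort': array([-6.49171470e-04, -5.31811881e+01, -3.52725291e+01,  7.07206596e-02,
        2.44758086e-02, -1.27267426e-04]), 'eef_pos': array([184.76439903, 517.74342115, 212.87330629]), 'eef_rot': array([-1.64871849,  1.56958137, -1.99153207]), 'wrist_force': array([-0.17136195, -0.20059523,  0.43620966]), 'moment': array([-0.02711707, -0.02321151, -0.01491758]), 'finger_gap': 94.15151420863315}
side {'fov_y': 44.12299666526189, 'cx': 250.30546783578245, 'cy': 188.69786787434907, 'k1': -0.15727912899329768, 'position': array([ -159.43641844, -1075.25131294,   821.86070328]), 'attitude': array([-2.09435889,  0.0049545 , -0.58494434])}
top {'fov_y': 53.138855918784635, 'cx': 260.7943622153591, 'cy': 192.6855204242395, 'k1': -0.11868211375730163, 'position': array([ 368.19149097,  -31.42926154, 1264.71223845]), 'attitude': array([-2.99991833,  0.00637772, -1.60064662])}
```

View pics/side0.png

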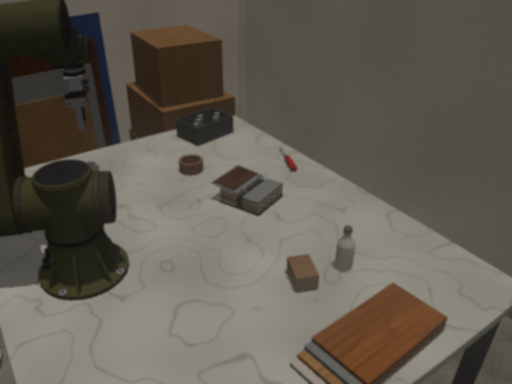

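View pics/top0.png

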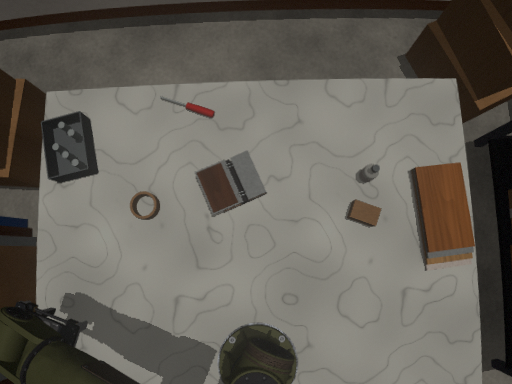

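The side view shows the book near (250,190) with the dark face on the left. In the top view the book is near (231,183), the tape at (145,206), the glue at (368,173) and the carton at (364,213).

```bash
cat > h.py <<'E'
import numpy as np, cv2
from scipy.spatial.transform import Rotation as Ro
from cell import telemetry, camera, calibration, order
def cam(n):
    c=calibration(n); f=192/np.tan(np.radians(c['fov_y']/2)); R=Ro.from_euler('xyz',c['attitude']).as_matrix()
    K=np.array([[f,0,c['cx']],[0,f,c['cy']],[0,0,1]]); return K,np.array([c['k1'],0,0,0,0.]),R,np.array(c['position'])
def ray(n,uv):
    K,D,R,p=cam(n); u=cv2.undistortPoints(np.array(uv,float).reshape(-1,1,2),K,D).reshape(-1,2)
    return p,(np.c_[u,np.ones(len(u))])@R.T
def onz(n,uv,z):
    p,d=ray(n,uv); return p+d*((z-p[2])/d[:,2])[:,None]
def proj(n,P):
    K,D,R,p=cam(n); Rc=R.T
    return cv2.projectPoints(np.array(P,float).reshape(-1,1,3),cv2.Rodrigues(Rc)[0],-Rc@p,K,D)[0].reshape(-1,2)
E
python3 - <<'E'
from h import *
for n,(x0,y0,w,h) in {"top":(185,145,90,75),"side":(205,155,90,65)}.items():
    im=cv2.imread(f"pics/{n}0.png")[y0:y0+h,x0:x0+w]; cv2.imwrite(f"pics/{n}0z.png",cv2.resize(im,None,fx=8,fy=8,interpolation=cv2.INTER_CUBIC))
print(proj("top",[[0,0,0],[500,0,0]]),onz("top",[[231,183],[145,206],[364,213],[368,173]],40))
print(onz("side",[[250,190],[191,164],[302,272],[345,250]],40))
E
```

```text
[[256.93653465 362.43787338]
 [252.55324279 207.51860659]] [[ 577.66460511   66.65399078   40.        ]
 [ 510.92557844  348.50330688   40.        ]
 [ 466.72585989 -359.20418974   40.        ]
 [ 597.28105102 -381.42553366   40.        ]]
[[ 579.58709484   49.49656425   40.        ]
 [ 505.35081998  327.11835207   40.        ]
 [ 460.25169017 -370.46145711   40.        ]
 [ 614.44322211 -364.85339533   40.        ]]
```

View pics/top0z.png

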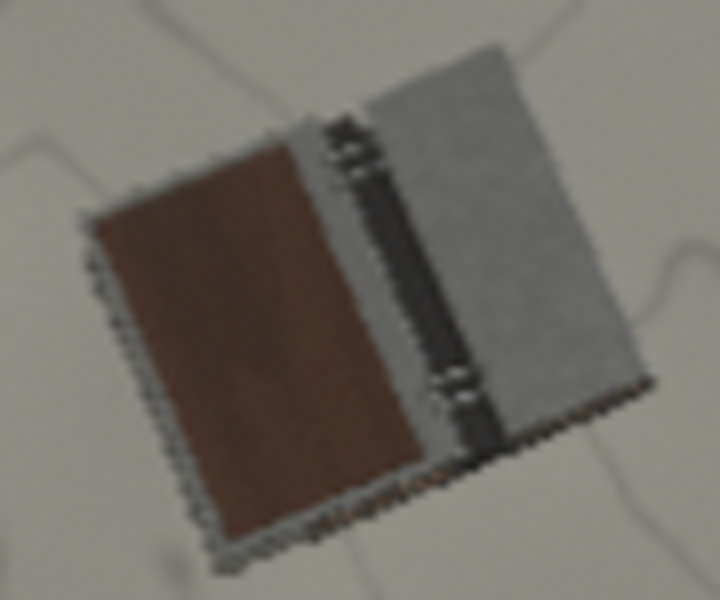

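View pics/side0z.png

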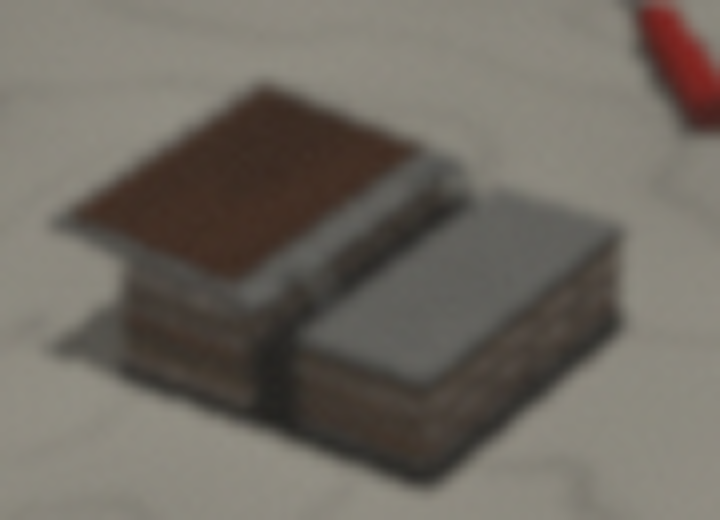

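Zoomed top view: face corners at free-far (90,222), free-near (225,540), hinge-far (290,145) and hinge-near (425,460). Right pile corners are at (498,45) and (650,380). Zoomed side view: the board is tilted slightly up, with face corners at (75,215), (262,88), (415,150) and (235,278). Next I triangulate these.

```bash
cat > m.py <<'E'
from h import *
def z2p(a,o): return (np.array(a,float)+.5)/8-.5+np.array(o)
def tri(a,b):
    p,d=ray("top",a);q,e=ray("side",b);out=[]
    for i in range(len(d)):
        s=np.linalg.lstsq(np.c_[d[i],-e[i]],q-p,rcond=None)[0];A=p+s[0]*d[i];B=q+s[1]*e[i];out.append(np.r_[(A+B)/2,np.linalg.norm(A-B)])
    return np.array(out)
E
python3 - <<'E'
from m import *
np.set_printoptions(precision=1,suppress=True)
T=(185,145);S=(205,155)
a=z2p([(90,222),(225,540),(290,145),(425,460)],T); b=z2p([(262,88),(75,215),(415,150),(235,278)],S)
F=tri(a,b);print("face FF FN HF HN\n",F)
X=F[:,:3]; print("widths",np.linalg.norm(X[0]-X[1]),np.linalg.norm(X[2]-X[3]),np.linalg.norm(X[0]-X[2]),np.linalg.norm(X[1]-X[3]))
v=(X[0]+X[1]-X[2]-X[3])/2;print("tilt",np.arctan2(v[2],np.hypot(v[0],v[1])),"face mid",X.mean(0))
a=z2p([(498,45),(650,380),(365,105),(508,445)],T); b=z2p([(622,232),(430,385),(500,190),(302,352)],S)
P=tri(a,b);print("pile FF FN HF HN\n",P); Pz=onz("top",a,51);print(Pz); Ps=onz("side",b,51);print(Ps)
for Q in (F[:,:3],Pz,Ps):
    u=Q[0]-Q[1]+Q[2]-Q[3];print("spine yaw",np.arctan2(u[1],u[0]), np.linalg.norm(Q[0]-Q[1]),np.linalg.norm(Q[2]-Q[3]),np.linalg.norm(Q[0]-Q[2]))
E
```

```text
face FF FN HF HN
 [[611.  176.5  67.1   0.4]
 [484.2 122.8  68.    4.1]
 [639.3  97.1  63.5   3.2]
 [513.   43.9  66.7   3. ]]
widths 137.73448107495747 137.0266838527319 84.38648120562713 83.97457947291748
tilt 0.029295261951706373 face mid [561.9 110.1  66.3]
pile FF FN HF HN
 [[683.3  12.2  48.9   0.9]
 [544.8 -46.   51.6   4.3]
 [659.5  66.6  51.4   1.1]
 [521.8  11.2  45.5   5.7]]
[[682.3  12.4  51. ]
 [543.  -44.9  51. ]
 [659.1  66.9  51. ]
 [518.6  12.4  51. ]]
[[681.5   9.2  51. ]
 [547.4 -45.9  51. ]
 [660.5  67.   51. ]
 [519.6   2.5  51. ]]
spine yaw 0.39947636746868154 137.73448107495747 137.0266838527319 84.38648120562713
spine yaw 0.38023928855016337 150.70355718466757 150.73416613009195 59.2677701423466
spine yaw 0.41042680232665785 144.99659751727597 154.91549687703758 61.56106258871145
```

```bash
cat > w.py <<'E'
from m import *
np.set_printoptions(precision=3,suppress=True)
H=np.array([585,52,56.]); yaw=0.39-np.pi/2
bx=np.array([np.cos(yaw),np.sin(yaw),0]); s=np.array([-bx[1],bx[0],0]); Z=np.array([0,0,1.])
def Rd(p,sg): # tool pointing bx, p below horizontal
    x=np.cos(p)*bx-np.sin(p)*Z; y=sg*s; return np.c_[x,y,np.cross(x,y)]
def state():
    st=telemetry.read_state(); return st,np.array(st['eef_pos']),Ro.from_euler('xyz',st['eef_rot']).as_matrix()
def row(P,Rt,P0,R0): # row values; P = TCP target
    return np.r_[Ro.from_matrix(R0.T@Rt).as_rotvec()/np.pi, R0.T@(P-P0)/300]
def bk(P): d=P-H; return np.array([d@bx,d@s,P[2]])
E
python3 - <<'E'
from w import *
st,P,R=state();print(R)
for sg in(1,-1):
  for p in (1.2,.9,.6): print(sg,p,row(np.array([480,300,200.]),Rd(p,sg),P,R))
E
```

```text
[[-0.     0.336  0.942]
 [-0.001  0.942 -0.336]
 [-1.    -0.001 -0.   ]]
1 1.2 [ 0.264 -0.111 -0.049  0.043 -0.353  1.171]
1 0.9 [ 0.257 -0.201 -0.089  0.043 -0.353  1.171]
1 0.6 [ 0.245 -0.29  -0.129  0.043 -0.353  1.171]
-1 1.2 [-0.723  0.06  -0.135  0.043 -0.353  1.171]
-1 0.9 [-0.7    0.108 -0.244  0.043 -0.353  1.171]
-1 0.6 [-0.663  0.155 -0.35   0.043 -0.353  1.171]
```

```bash
python3 - <<'E'
from w import *
st,P,R=state()
print(row(np.array([450,330,260.]),Rd(.9,1),P,R))
E
```

```text
[ 0.257 -0.201 -0.089 -0.157 -0.293  1.043]
```

```bash
python3 -m handwheel '[[0.257,-0.2,-0.09,-0.157,-0.29,1,0],[0.257,-0.2,-0.09,-0.157,-0.29,1,0],[0.257,-0.2,-0.09,-0.157,-0.29,1,0],[0.257,-0.2,-0.09,-0.157,-0.29,1,0],[0.257,-0.2,-0.09,-0.157,-0.29,1,0],[0.257,-0.2,-0.09,-0.157,-0.29,1,0],[0.257,-0.2,-0.09,-0.157,-0.29,1,0],[0.257,-0.2,-0.09,-0.157,-0.29,1,0],[0.257,-0.2,-0.09,-0.157,-0.29,1,0],[0.257,-0.2,-0.09,-0.157,-0.29,1,0]]' 10
python3 - <<'E'
from w import *
st,P,R=state();print(st['joints'],P,R[:,0],Rd(.9,1)[:,0],R[:,1],s)
print(row(H-bx*170+Z*90,Rd(.6,1),P,R))
E
```

```text
clock: 1.35
eef_pos: [437.9, 335.2, 260.5]
eef_rot: [-0.004, 0.901, -1.185]
wrist_force: [0.0, 0.1, -0.2]
finger_gap: 0.7
[ 0.852  0.453  1.335 -0.591  1.675  0.498] [437.872 335.178 260.495] [ 0.233 -0.575 -0.784] [ 0.236 -0.575 -0.783] [ 0.925  0.379 -0.002] [0.925 0.38  0.   ]
[ 0.    -0.096  0.001  0.605  0.096  0.15 ]
```

```bash
python3 - <<'E'
from w import *
st,P,R=state()
T=H-bx*165; T[2]=80; print(row(T,Rd(.6,1),P,R))
T[2]=34; print(row(T,Rd(.6,1),P,R))
E
```

```text
[ 0.    -0.096  0.001  0.788  0.097  0.026]
[ 0.    -0.096  0.001  0.908  0.097 -0.069]
```

```bash
python3 -m handwheel '[[0,-0.096,0.001,0.4,0.05,0.01,0],[0,-0.096,0.001,0.788,0.097,0.026,0],[0,-0.096,0.001,0.788,0.097,0.026,0],[0,-0.096,0.001,0.788,0.097,0.026,0],[0,-0.096,0.001,0.788,0.097,0.026,0],[0,-0.096,0.001,0.788,0.097,0.026,0],[0,-0.096,0.001,0.908,0.097,-0.069,0],[0,-0.096,0.001,0.908,0.097,-0.069,0],[0,-0.096,0.001,0.908,0.097,-0.069,0]]'
python3 - <<'E'
from w import *
st,P,R=state();print(st['joints'],P,bk(P),R[:,0],Rd(.6,1)[:,0],R[:,1],st['wrist_force'])
for n,(x0,y0,w,h) in {"top":(165,130,110,90),"side":(195,125,100,95)}.items():
    im=camera(n)[:,:,::-1]; cv2.imwrite(f"pics/{n}1.png",im); im=im[y0:y0+h,x0:x0+w];cv2.imwrite(f"pics/{n}1z.png",cv2.resize(im,None,fx=6,fy=6,interpolation=cv2.INTER_CUBIC))
E
```

```text
clock: 2.48
eef_pos: [522.7, 205.7, 35.9]
eef_rot: [0.002, 0.6, -1.178]
wrist_force: [-0.6, 0.2, 0.2]
finger_gap: 0.5
[ 0.684  0.785  1.542 -0.943  1.354  0.779] [522.674 205.669  35.946] [-165.826    0.777   35.946] [ 0.316 -0.762 -0.565] [ 0.314 -0.763 -0.565] [0.924 0.382 0.002] [-0.602  0.161  0.202]
```

View pics/top1z.png

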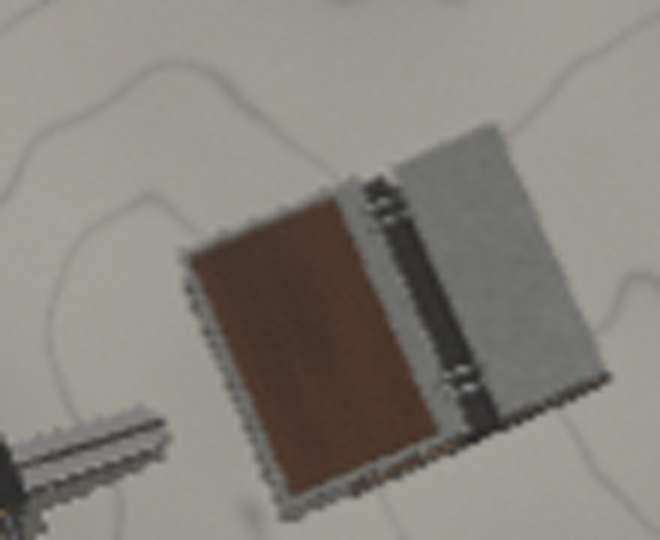

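View pics/side1z.png

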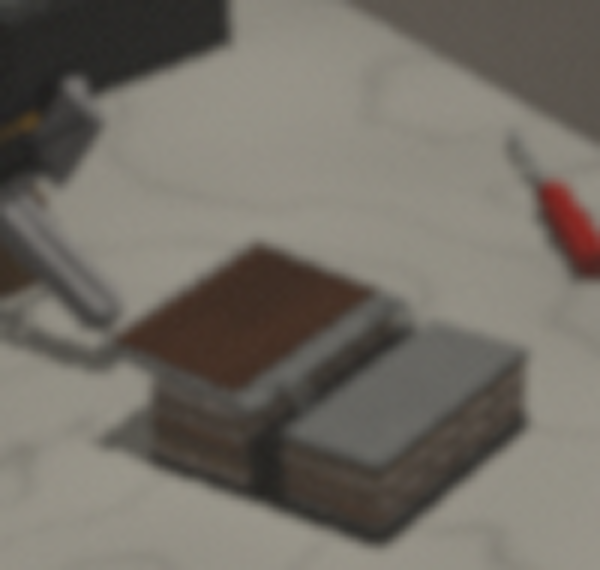

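Tool is aimed at the middle of the free edge (top zoom: tip at (165,430), edge middle at (237,385)). The board hasn't moved. I'll slide in under the overhang.

```bash
python3 -m handwheel '[[0,0,0,0.06,0,0.04,0],[0,0,0,0.125,0,0.081,0],[0,0,0,0.187,0,0.122,0],[0,0,0,0.187,0,0.122,0],[0,0,0,0.187,0,0.122,0]]'
python3 - <<'E'
from w import *
st,P,R=state();print(st['joints'],P,bk(P),st['wrist_force'])
for n,(x0,y0,w,h) in {"top":(165,130,110,90),"side":(195,125,100,95)}.items():
    im=camera(n)[:,:,::-1]; cv2.imwrite(f"pics/{n}2.png",im); im=im[y0:y0+h,x0:x0+w];cv2.imwrite(f"pics/{n}2z.png",cv2.resize(im,None,fx=6,fy=6,interpolation=cv2.INTER_CUBIC))
E
```

```text
clock: 3.2
eef_pos: [548.5, 143.4, 34.9]
eef_rot: [0.004, 0.6, -1.177]
wrist_force: [0.6, -0.0, -0.2]
finger_gap: 0.2
[ 0.573  0.756  1.603 -1.017  1.269  0.762] [548.528 143.43   34.941] [-98.431   1.027  34.941] [ 0.568 -0.047 -0.217]
```

View pics/top2z.png

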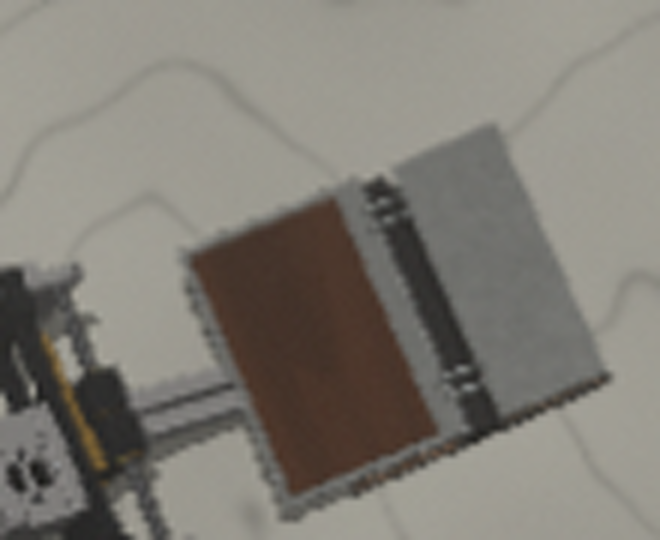

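View pics/side2z.png

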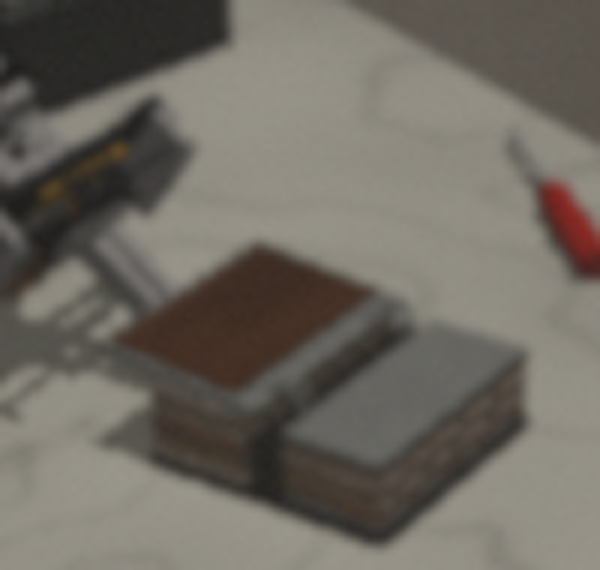

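The finger is under the edge (top zoom: it disappears under it at (240,390)), with no contact force. Next I compute the push arc.

```bash
cat > plan.py <<'E'
from w import *
import sys
def pose(q,off=0.,r0=92,pp=None):
    p=.65+.2*max(q,0) if pp is None else pp
    e=np.array([-np.cos(q),np.sin(q)]);n=np.array([-np.sin(q),-np.cos(q)]);t=np.array([np.cos(p),-np.sin(p)]);m=np.array([np.sin(p),np.cos(p)])
    if q<p: tip=110*e+2.5*n+(110-r0)*t-8*m
    else: tip=r0*e+n*(2.5+8*abs(np.cos(q-p)))
    tip=tip+n*off; c=tip-8*t
    return H+c[0]*bx+c[1]*Z, Rd(p,1)
def show(qs,off=0.,r0=92):
    st,P,R=state();print("t",st['clock'],"bk",bk(P),"pitch",st['eef_rot'][1],"F",st['wrist_force'],"j",st['joints'])
    print("["+",".join("["+",".join(f"{v:.3f}".rstrip('0').rstrip('.').replace('-0,','0,') for v in row(*pose(q,off,r0),P,R))+",0]" for q in qs)+"]")
E
python3 -c "
from plan import *
show(np.linspace(-.06,.36,12))"
```

```text
t 3.3 bk [-98.98    1.078  34.712] pitch 0.6004601264210492 F [-0.336 -0.091  0.157] j [ 0.574  0.757  1.603 -1.017  1.269  0.762]
[[-0,0.016,-0.001,-0.02,-0.004,-0.015,0],[-0,0.016,-0.001,-0.029,-0.004,-0.004,0],[-0,0.017,-0.001,-0.037,-0.003,0.007,0],[-0,0.019,-0.001,-0.045,-0.003,0.019,0],[-0,0.022,-0.001,-0.053,-0.003,0.031,0],[-0,0.024,-0.001,-0.06,-0.003,0.043,0],[-0,0.027,-0.001,-0.066,-0.003,0.055,0],[-0,0.029,-0.001,-0.073,-0.003,0.067,0],[-0,0.031,-0.001,-0.078,-0.003,0.08,0],[-0,0.034,-0.001,-0.083,-0.003,0.093,0],[-0,0.036,-0.001,-0.088,-0.003,0.106,0],[-0,0.039,-0.001,-0.092,-0.003,0.119,0]]
```

```bash
python3 -m handwheel '[[0,0.016,0,-0.02,0,-0.015,0],[0,0.016,0,-0.029,0,-0.004,0],[0,0.017,0,-0.037,0,0.007,0],[0,0.019,0,-0.045,0,0.019,0],[0,0.022,0,-0.053,0,0.031,0],[0,0.024,0,-0.06,0,0.043,0],[0,0.027,0,-0.066,0,0.055,0],[0,0.029,0,-0.073,0,0.067,0],[0,0.031,0,-0.078,0,0.08,0],[0,0.034,0,-0.083,0,0.093,0],[0,0.036,0,-0.088,0,0.106,0],[0,0.039,0,-0.092,0,0.119,0]]'
cat > look.py <<'E'
from h import *
import sys
k=sys.argv[1]; ims=[]
for n,(x0,y0,w,h) in {"top":(165,115,110,105),"side":(195,110,110,105)}.items():
    im=camera(n)[:,:,::-1]; cv2.imwrite(f"pics/{n}{k}.png",im); ims.append(cv2.resize(im[y0:y0+h,x0:x0+w],(396,378),interpolation=cv2.INTER_CUBIC))
cv2.imwrite(f"pics/both{k}.png",np.hstack(ims))
E
python3 look.py 3; python3 -c "
from plan import *
show(np.linspace(.40,.86,12))"
```

```text
clock: 4.8
eef_pos: [547.3, 146.2, 80.0]
eef_rot: [0.004, 0.723, -1.176]
wrist_force: [-0.3, -0.3, -2.7]
finger_gap: 0.2
t 4.9 bk [-101.321    1.039   80.358] pitch 0.7232411550886937 F [-0.143 -0.099 -0.162] j [ 0.544  0.626  1.617 -0.901  1.24   0.617]
[[-0.001,0.002,-0.001,-0.005,-0.003,0.011,0],[-0.001,0.005,-0.001,-0.01,-0.003,0.026,0],[-0.001,0.007,-0.001,-0.015,-0.003,0.04,0],[-0.001,0.01,-0.001,-0.019,-0.003,0.055,0],[-0.001,0.013,-0.001,-0.022,-0.003,0.069,0],[-0.001,0.015,-0.001,-0.024,-0.003,0.084,0],[-0.001,0.018,-0.001,-0.026,-0.003,0.099,0],[-0.001,0.021,-0.001,-0.028,-0.003,0.114,0],[-0.001,0.023,-0.001,-0.029,-0.003,0.129,0],[-0.001,0.026,-0.001,-0.029,-0.003,0.144,0],[-0.001,0.029,-0.001,-0.028,-0.003,0.159,0],[-0.001,0.031,-0.001,-0.028,-0.003,0.172,0]]
```

View pics/both3.png

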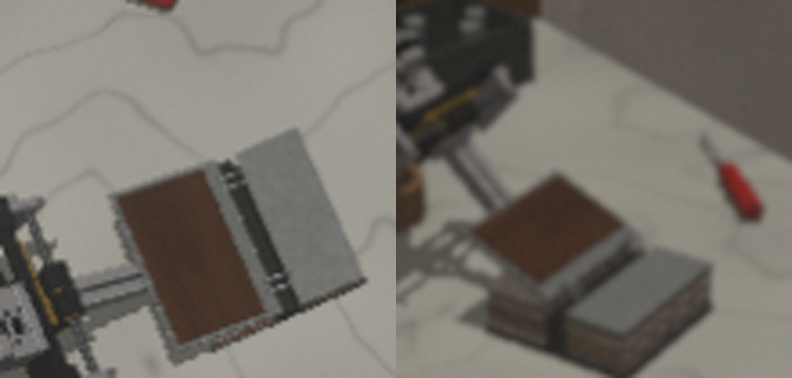

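The board is lifting: its free edge is now at about (475,230)–(555,180) in the side half, and the finger goes under it at (145,285) in the top half. I continue the arc.

```bash
python3 -m handwheel '[[0,0.002,0,-0.005,-0.002,0.011,0],[0,0.005,0,-0.01,-0.003,0.026,0],[0,0.007,0,-0.015,-0.003,0.04,0],[0,0.01,0,-0.019,-0.003,0.055,0],[0,0.013,0,-0.022,-0.003,0.069,0],[0,0.015,0,-0.024,-0.003,0.084,0],[0,0.018,0,-0.026,-0.003,0.099,0],[0,0.021,0,-0.028,-0.003,0.114,0],[0,0.023,0,-0.029,-0.003,0.129,0],[0,0.026,0,-0.029,-0.003,0.144,0],[0,0.029,0,-0.028,-0.003,0.159,0],[0,0.031,0,-0.028,-0.003,0.172,0]]'
python3 look.py 4; python3 -c "
from plan import *
show(np.linspace(.90,1.34,12))"
```

```text
clock: 6.4
eef_pos: [557.1, 119.7, 124.8]
eef_rot: [0.005, 0.821, -1.176]
wrist_force: [-0.7, 1.0, -2.8]
finger_gap: 0.5
t 6.5 bk [-73.106   0.078 125.064] pitch 0.8206777898040141 F [ 0.435  0.675 -1.872] j [ 0.463  0.512  1.623 -0.813  1.211  0.455]
[[-0.001,0.003,-0.001,-0.001,-0,0.011,0],[-0.001,0.006,-0.001,-0.001,-0,0.024,0],[-0.001,0.008,-0.001,-0,-0,0.036,0],[-0.001,0.011,-0.001,0,-0,0.049,0],[-0.001,0.013,-0.001,0.002,-0,0.062,0],[-0.001,0.016,-0.001,0.004,-0,0.074,0],[-0.001,0.018,-0.001,0.006,-0,0.087,0],[-0.001,0.021,-0.001,0.009,-0,0.099,0],[-0.001,0.023,-0.001,0.012,-0,0.112,0],[-0.001,0.026,-0.001,0.016,-0,0.124,0],[-0.001,0.028,-0.001,0.021,-0,0.136,0],[-0.001,0.031,-0.001,0.026,-0,0.148,0]]
```

View pics/both4.png

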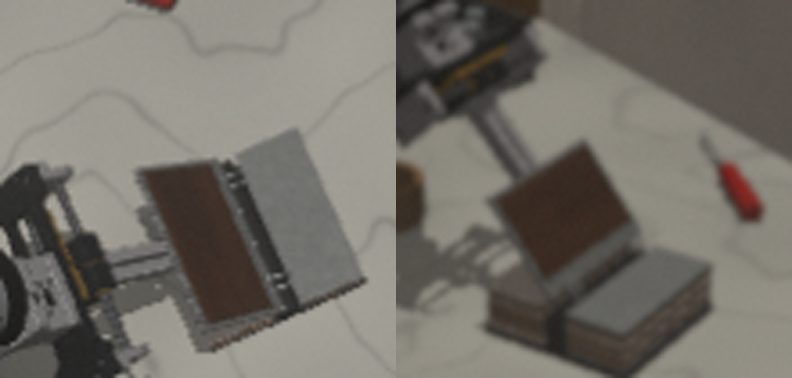

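The board is at about 45–50° (free edge at (490,205)–(585,145) in the side half), and the finger is still behind it. I continue.

```bash
python3 -m handwheel '[[0,0.003,0,-0.001,0,0.011,0],[0,0.006,0,-0.001,0,0.024,0],[0,0.008,0,0,0,0.036,0],[0,0.011,0,0,0,0.049,0],[0,0.013,0,0.002,0,0.062,0],[0,0.016,0,0.004,0,0.074,0],[0,0.018,0,0.006,0,0.087,0],[0,0.021,0,0.009,0,0.099,0],[0,0.023,0,0.012,0,0.112,0],[0,0.026,0,0.016,0,0.124,0],[0,0.028,0,0.021,0,0.136,0],[0,0.031,0,0.026,0,0.148,0]]'
python3 look.py 5; python3 -c "
from plan import *
show(np.linspace(1.38,1.82,12))"
```

```text
clock: 8.0
eef_pos: [571.7, 84.5, 149.7]
eef_rot: [0.007, 0.919, -1.174]
wrist_force: [-0.9, 1.3, -1.9]
finger_gap: 0.7
t 8.1 bk [-34.828   0.044 149.975] pitch 0.9182870029991155 F [ 0.267  0.132 -0.512] j [ 0.36   0.445  1.613 -0.72   1.169  0.292]
[[-0.001,0.002,-0.001,0.004,-0,0.01,0],[-0.001,0.005,-0.001,0.009,-0,0.022,0],[-0.001,0.008,-0.001,0.014,-0,0.034,0],[-0.001,0.01,-0.001,0.019,-0,0.045,0],[-0.001,0.013,-0.001,0.026,-0,0.057,0],[-0.001,0.015,-0.001,0.032,-0,0.068,0],[-0.001,0.018,-0.001,0.039,-0,0.079,0],[-0.001,0.02,-0.001,0.047,-0,0.089,0],[-0.001,0.023,-0.001,0.055,-0,0.1,0],[-0.001,0.025,-0.001,0.063,-0,0.11,0],[-0.001,0.028,-0.001,0.072,-0,0.119,0],[-0.001,0.03,-0.001,0.082,-0,0.129,0]]
```

View pics/both5.png

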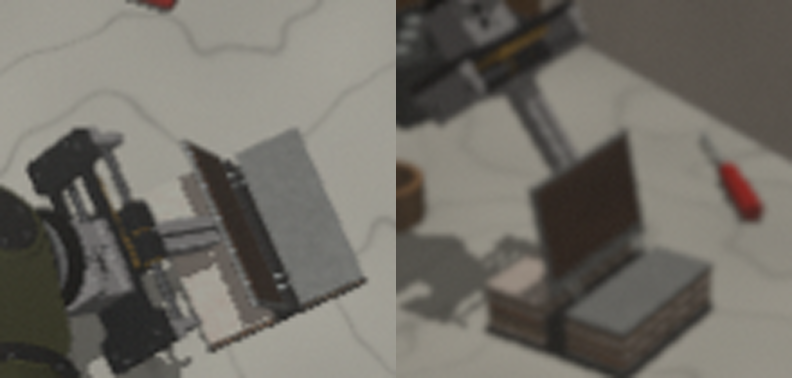

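The board is near upright (q about 1.3), with the finger behind it at (215,235) in the top half. I continue.

```bash
python3 -m handwheel '[[0,0.002,0,0.004,0,0.01,0],[0,0.005,0,0.009,0,0.022,0],[0,0.008,0,0.014,0,0.034,0],[0,0.01,0,0.019,0,0.045,0],[0,0.013,0,0.026,0,0.057,0],[0,0.015,0,0.032,0,0.068,0],[0,0.018,0,0.039,0,0.079,0],[0,0.02,0,0.047,0,0.089,0],[0,0.023,0,0.055,0,0.1,0],[0,0.025,0,0.063,0,0.11,0],[0,0.028,0,0.072,0,0.119,0],[0,0.03,0,0.082,0,0.129,0]]'
python3 look.py 6; python3 -c "
from plan import *
show(np.linspace(1.86,2.3,12))"
```

```text
clock: 9.6
eef_pos: [589.3, 41.7, 153.9]
eef_rot: [0.009, 1.013, -1.173]
wrist_force: [-0.9, 1.5, -0.8]
finger_gap: 0.6
t 9.7 bk [ 11.425   0.013 154.011] pitch 1.012492596073376 F [0.217 0.458 0.611] j [ 0.242  0.425  1.594 -0.623  1.113  0.133]
[[-0.001,0.003,-0.001,0.008,-0,0.007,0],[-0.001,0.006,-0.001,0.017,-0,0.017,0],[-0.001,0.008,-0.001,0.026,-0,0.026,0],[-0.001,0.011,-0.001,0.036,-0,0.034,0],[-0.001,0.013,-0.001,0.047,-0,0.042,0],[-0.001,0.016,-0.001,0.057,-0,0.05,0],[-0.001,0.018,-0.001,0.068,-0,0.057,0],[-0.001,0.021,-0.001,0.08,-0,0.064,0],[-0.001,0.023,-0.001,0.091,-0,0.071,0],[-0.001,0.026,-0.001,0.103,-0,0.076,0],[-0.001,0.028,-0.001,0.115,-0,0.082,0],[-0.001,0.031,-0.001,0.127,-0,0.087,0]]
```

View pics/both6.png

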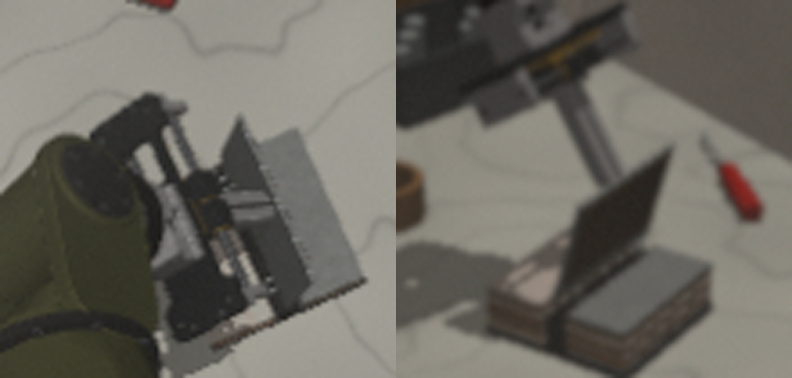

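The board is now past upright and leaning right (q about 1.8). The finger is on its grey underside at (270,210) in the top half. I continue.

```bash
python3 -m handwheel '[[0,0.003,0,0.008,0,0.007,0],[0,0.006,0,0.017,0,0.017,0],[0,0.008,0,0.026,0,0.026,0],[0,0.011,0,0.036,0,0.034,0],[0,0.013,0,0.047,0,0.042,0],[0,0.016,0,0.057,0,0.05,0],[0,0.018,0,0.068,0,0.057,0],[0,0.021,0,0.08,0,0.064,0],[0,0.023,0,0.091,0,0.071,0],[0,0.026,0,0.103,0,0.076,0],[0,0.028,0,0.115,0,0.082,0],[0,0.031,0,0.127,0,0.087,0]]'
python3 look.py 7; python3 -c "
from plan import *
show(np.linspace(2.34,2.76,12))"
```

```text
clock: 11.2
eef_pos: [605.6, 2.2, 135.4]
eef_rot: [0.011, 1.11, -1.171]
wrist_force: [-1.0, 1.9, 0.5]
finger_gap: 0.5
t 11.3 bk [ 54.236  -0.01  135.35 ] pitch 1.1101521911937886 F [-0.054  1.085 -0.241] j [ 0.129  0.451  1.572 -0.517  1.049 -0.014]
[[-0.001,0.002,-0.001,0.011,-0,0.004,0],[-0.001,0.005,-0.001,0.023,-0,0.009,0],[-0.001,0.007,-0.001,0.034,-0,0.013,0],[-0.001,0.01,-0.001,0.046,-0,0.017,0],[-0.001,0.012,-0.001,0.058,-0,0.02,0],[-0.001,0.015,-0.001,0.071,-0,0.023,0],[-0.001,0.017,-0.001,0.083,-0,0.025,0],[-0.001,0.02,-0.001,0.095,-0,0.027,0],[-0.001,0.022,-0.001,0.108,-0,0.028,0],[-0.001,0.024,-0.001,0.12,-0,0.029,0],[-0.001,0.027,-0.001,0.133,-0,0.03,0],[-0.001,0.029,-0.001,0.146,-0,0.029,0]]
```

View pics/both7.png

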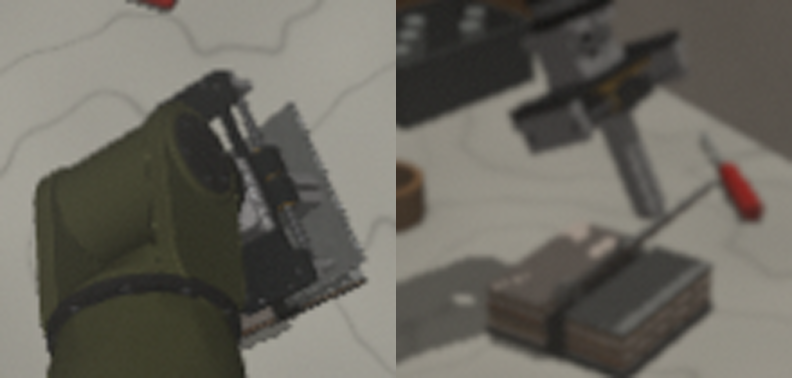

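The side half shows the board nearly edge-on, leaning right from (640,235) to (720,180), with the fingertip on its upper (former under) side. I continue.

```bash
python3 -m handwheel '[[0,0.002,0,0.011,0,0.004,0],[0,0.005,0,0.023,0,0.009,0],[0,0.007,0,0.034,0,0.013,0],[0,0.01,0,0.046,0,0.017,0],[0,0.012,0,0.058,0,0.02,0],[0,0.015,0,0.071,0,0.023,0],[0,0.017,0,0.083,0,0.025,0],[0,0.02,0,0.095,0,0.027,0],[0,0.022,0,0.108,0,0.028,0],[0,0.024,0,0.12,0,0.029,0],[0,0.027,0,0.133,0,0.03,0],[0,0.029,0,0.146,0,0.029,0]]'
python3 look.py 8; python3 -c "
from plan import *
show(np.linspace(2.80,3.13,12))"
```

```text
clock: 12.8
eef_pos: [616.2, -23.5, 99.8]
eef_rot: [0.013, 1.202, -1.169]
wrist_force: [-0.1, 1.1, 1.5]
finger_gap: 0.4
t 12.9 bk [81.747  0.03  99.582] pitch 1.2014695656987011 F [0.057 0.153 0.694] j [ 0.047  0.508  1.555 -0.418  0.988 -0.126]
[[-0.001,0.003,-0.001,0.01,-0,0,0],[-0.001,0.005,-0.001,0.019,-0,0.001,0],[-0.001,0.007,-0.001,0.027,-0,0,0],[-0.001,0.008,-0.001,0.036,-0,-0,0],[-0.001,0.01,-0.001,0.044,-0,-0.001,0],[-0.001,0.012,-0.001,0.053,-0,-0.002,0],[-0.001,0.014,-0.001,0.061,-0,-0.003,0],[-0.001,0.016,-0.001,0.07,-0,-0.004,0],[-0.001,0.018,-0.001,0.078,-0,-0.006,0],[-0.001,0.02,-0.001,0.087,-0,-0.007,0],[-0.001,0.022,-0.001,0.095,-0,-0.01,0],[-0.001,0.024,-0.001,0.103,-0.001,-0.012,0]]
```

View pics/both8.png

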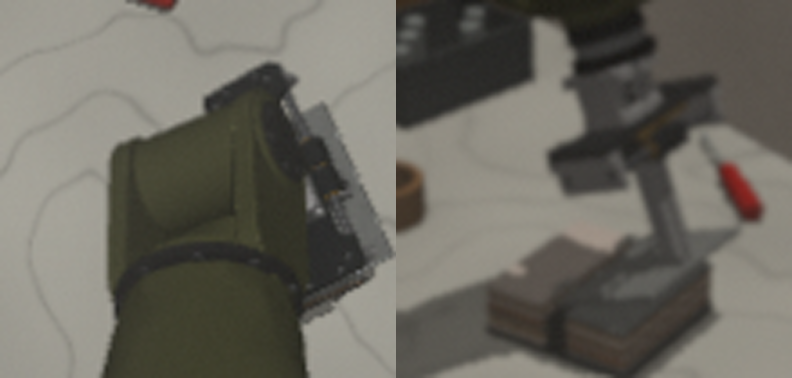

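The board leans down towards the right pile (q about 2.75) with the fingertip near (685,260) in the side half. I do the last stretch.

```bash
python3 -m handwheel '[[0,0.003,0,0.01,0,0,0],[0,0.005,0,0.019,0,0.001,0],[0,0.007,0,0.027,0,0,0],[0,0.008,0,0.036,0,0,0],[0,0.01,0,0.044,0,-0.001,0],[0,0.012,0,0.053,0,-0.002,0],[0,0.014,0,0.061,0,-0.003,0],[0,0.016,0,0.07,0,-0.004,0],[0,0.018,0,0.078,0,-0.006,0],[0,0.02,0,0.087,0,-0.007,0],[0,0.022,0,0.095,0,-0.01,0],[0,0.024,0,0.102,0,-0.012,0]]'
python3 -c "
from plan import *
show([3.14]*2);show([3.14]*2,-3)"
```

```text
clock: 14.4
eef_pos: [619.2, -30.8, 69.6]
eef_rot: [0.015, 1.277, -1.167]
wrist_force: [-0.6, 1.0, 1.8]
finger_gap: 0.7
t 14.4 bk [89.549  0.119 69.615] pitch 1.2771903911574753 F [-0.568  1.038  1.826] j [ 0.004  0.555  1.544 -0.333  0.953 -0.202]
[[-0.001,0,-0.001,0.003,-0,-0.001,0],[-0.001,0,-0.001,0.003,-0,-0.001,0]]
t 14.4 bk [89.549  0.119 69.615] pitch 1.2771903911574753 F [-0.568  1.038  1.826] j [ 0.004  0.555  1.544 -0.333  0.953 -0.202]
[[-0.001,0,-0.001,0.013,-0,-0.003,0],[-0.001,0,-0.001,0.013,-0,-0.003,0]]
```

```bash
python3 -m handwheel '[[0,0,0,0.003,0,-0.001,0],[0,0,0,0.006,0,-0.002,0],[0,0,0,0.01,0,-0.003,0],[0,0,0,0.01,0,-0.003,0]]'
python3 -c "
from plan import *
show([3.14])"
```

```text
clock: 14.9
eef_pos: [619.5, -30.8, 67.9]
eef_rot: [0.018, 1.276, -1.165]
wrist_force: [-6.9, 1.6, 14.4]
finger_gap: 0.1
t 14.9 bk [89.666  0.391 67.895] pitch 1.2761571481730454 F [-6.857  1.555 14.405] j [ 0.005  0.557  1.545 -0.335  0.949 -0.2  ]
[[-0.001,0.001,-0.001,-0.002,-0.001,0.001,0]]
```

Pressing gave a firm stop: 14 N, tip at about 58 mm against the 58.5 mm expected. I lift off vertically and back away to look.

```bash
python3 -m handwheel '[[0,0,0,-0.01,0,0.003,0],[0,0,0,-0.05,0,0.015,0],[0,0,0,-0.15,0,0.045,0],[0,0,0,-0.3,0,0.09,0],[0,0,0,-0.48,0,0.145,0],[0,0,0,-0.55,0,0,0],[0,0,0,-0.6,0,-0.3,0],[0,0,0,-0.65,0,-0.6,0],[0,0,0,-0.7,0,-0.8,0],[0,0,0,-0.7,0,-0.9,0],[0,0,0,-0.7,0,-0.9,0],[0,0,0,-0.7,0,-0.9,0]]'
python3 look.py 9; python3 -c "
from plan import *
show([3.14])"
```

```text
clock: 16.4
eef_pos: [497.0, 265.6, 190.6]
eef_rot: [0.016, 1.276, -1.163]
wrist_force: [-1.1, 0.2, 0.5]
finger_gap: 0.9
t 16.5 bk [-229.087    0.066  190.887] pitch 1.2760966713324629 F [ 0.414  0.13  -0.18 ] j [ 0.556  0.383  1.49  -0.301  1.324  0.25 ]
[[-0.001,0.001,-0.002,0.699,-0.002,0.898,0]]
```

View pics/both9.png

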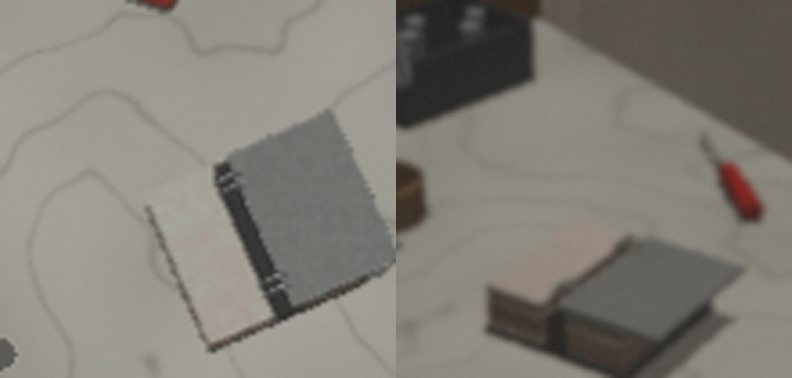

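View pics/side9.png

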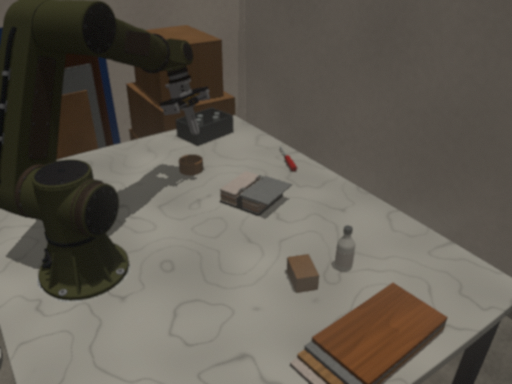

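View pics/top9.png

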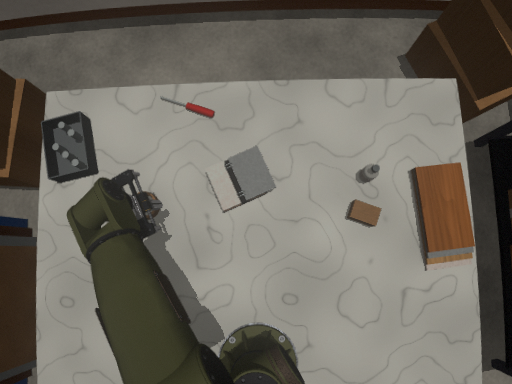

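The board now lies on the right pile, grey side up, and the pink left pile is exposed. Tape, glue and carton are unmoved in the side view, at (191,164), (345,250) and (302,272). A quick numerical flatness check follows.

```bash
python3 - <<'E'
from h import *
a=cv2.resize(cv2.imread("pics/top9.png")[140:215,200:285],None,fx=4.6,fy=4.6,interpolation=cv2.INTER_CUBIC)
b=cv2.resize(cv2.imread("pics/side9.png")[165:240,215:300],None,fx=4.6,fy=4.6,interpolation=cv2.INTER_CUBIC)
cv2.imwrite("pics/z9.png",np.hstack([a,b]));print(a.shape)
E
```

```text
(345, 391, 3)
```

View pics/z9.png

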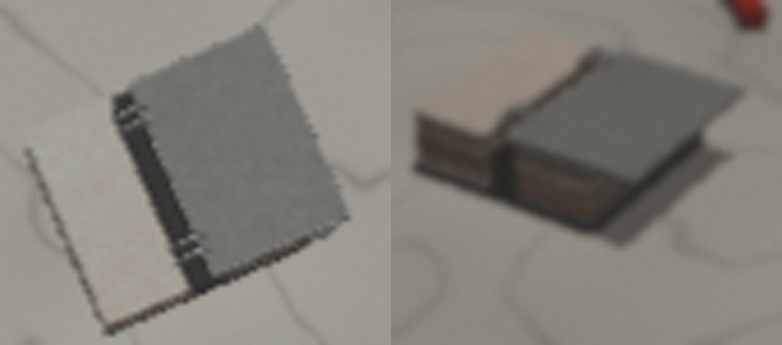

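```bash
python3 - <<'E'
from w import *
g=lambda a,o:(np.array(a,float)+.5)/4.6-.5+np.array(o)
a=g([(262,25),(347,217),(130,85),(212,283)],(200,140));b=g(np.array([(745,92),(632,180),(608,50),(512,142)])-[391,0],(215,165))
for x in tri(a,b): print(bk(x[:3]),x[3])
e=[np.array(H+110*(np.cos(d)*bx+np.sin(d)*Z)+k*75*s+2.5*Z) for d in (0,.05,.1) for k in(1,-1)]
print("top exp",proj("top",e),"seen",a[:2]);print("side exp",proj("side",e),"seen",b[:2])
E
```

```text
[109.207  76.651  55.577] 0.2059510289979887
[107.572 -72.687  58.121] 1.4988650854425698
[ 2.895 70.067 61.8  ] 10.154998861997976
[  6.587 -73.887  54.28 ] 8.584436721523016
top exp [[256.996 145.131]
 [276.154 186.904]
 [256.93  144.699]
 [276.172 186.65 ]
 [256.784 144.299]
 [276.11  186.43 ]] seen [[256.565 145.043]
 [275.043 186.783]]
side exp [[291.528 184.112]
 [267.025 204.239]
 [291.556 182.638]
 [267.01  202.692]
 [291.511 181.14 ]
 [266.919 201.117]] seen [[291.565 184.609]
 [267.    203.739]]
```

The free-edge corners sit at 56–58 mm, against the 58.5 mm expected when flat, so the tilt is within about 0.02 rad. Nothing is being touched, so I hand it in.

```bash
python3 -c "
from cell import order,telemetry
print(order.sign_off());print(telemetry.read_state()['clock'])"
```

```text
the job is handed in; nothing more can be done
None
the job is handed in; nothing more can be done
```

The top board now lies flat on the right-hand pile, and I handed the job in with the arm clear of everything. It took about 16.5 s of the 51 s allowed.

- **What I did:** I slid the closed fingertips under the overhanging edge and pushed the board up and over the spine. The pushing took about 11 s, with only 1 to 3 N at the wrist. I then pressed it down at about 16 N against a firm stop, lifted off straight up and backed away. The fingers stayed on the side opposite the dark face, and the board was never pinched.
- **Flatness:** In the last pictures, both free-edge corners measure 56–58 mm high, against 58.5 mm expected when flat. They match the expected flat position to about a pixel, so any tilt is about 0.02 rad or less.
- **Surroundings:** The tape, glue and carton look unmoved by eye in the side view. The wrist force is back to about zero.
- **Checks that disagreed:** The two hinge-side corners could not be measured well, because the two views missed each other by 9–10 mm, so I left them out. The first estimates of the starting tilt also disagreed slightly (0.03 to 0.1 rad); the push did not depend on it.

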